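Close and level the artist's light box

TASK

Shut the lid of the light box so that its two halves meet edge to edge, then hold the orange knob and keep pressing the lid shut with it while you turn the knob, until the bubble of the spirit level on the teal shelf stands wholly between its two black marks. Finish while still holding the knob and pressing, with the lid shut and the bubble centred: do not let go. Leave the other things on the table where they are.

Things in the scene. Friction and masses are not known exactly. Their poses are not given: they have to be found in the camera images.
- board: plywood board 320 x 380 x 12 mm on the table, carrying the light box (230 mm in x, 250 mm in y): a dark tray, a dark lid hinged to it at the rear, and on the lid a teal drawing shelf, the top face. Origin: centre of the board's underside; x points from the front (knob side) to the rear (hinge side), y left, z up. The lid's hinge lies at x = 115 mm, z = 57 mm.
- lid (a joint): opening angle of the lid, rad: 0 = shut edge to edge; 0.7 to 1.0 at the start. The stiff hinge, at the rear along the board's y, holds it where it is left. Over the last 0.05 rad (11 mm at the front edge) two sprung pins push it up: shutting it takes 10 to 13 N at the knob or front edge, some 8 N keeps it shut; let go, it rises by 0.05 rad. Over 15 N may turn the knob.
- lid_hinge (a point): point on the lid's hinge axis, middle of the rear edge at the seam between tray and lid. Axes: the lid's, x in the lid's plane from its front edge to the hinge, y along the hinge, z out of the top (up when shut).
- knob: levelling knob on the shelf: black flange (50 mm across, 6 mm high) with an upright orange bar grip 46 mm long, 18 mm thick, from 6 to 34 mm above the shelf's face. Origin: on its axis at the face, 195 mm from the hinge towards the front, in the middle of the width. x runs along the bar, y across it, z along the turning axis out of the shelf.
- knob_grip (a point): on the knob's axis, 20 mm above the shelf's face, the middle of the bar grip. Axes as knob.
- knob_turn (a joint): turn of the knob, rad, anticlockwise from above positive, -1.4 to 1.4; 0: bar along the board's x. 0.7 to 1.3 at the start, the shelf's front too low. Clockwise raises the front: 0.04 rad of tilt per rad; the knob itself rises 8 mm per rad, so the pressing hand must yield. Level lies between -0.4 and 0.4, different each time. It stays where left; friction 0.15 N m.
- bubble (a joint): place of the bubble (22 mm long) along the vial, m: 0 = centred between the marks, positive towards the hinge (rear high), negative towards the front edge (front high). 8 mm per 0.01 rad of the shelf's tilt, at most 40 mm either way; settles in about a second. It reads truly only while the lid is pressed fully shut.
- vial_mid (a point): middle of the spirit level (black body 120 x 46 mm, 16 mm high, with a green channel along the lid's x axis, a pale bubble and two black marks with a 34 mm gap between them), 65 mm from the hinge towards the front. On the shelf; axes as shelf_edge.
- marker: white marker pen, 14 mm thick, 120 mm long, lying on the board to the left of the light box; bystander. Origin: under its middle.
- ink_cup: red ink cup, 32 mm across, 22 mm high, on the board to the right of the light box; bystander. Origin: centre of underside.
- ink_black: black ink bottle, 38 mm across, 95 mm high; bystander. Origin: centre of underside.
- ink_blue: blue ink bottle, 38 mm across, 95 mm high; bystander. Origin: centre of underside.
- tin: round metal jar, 66 mm across, 50 mm high; bystander. Origin: centre of underside.
- tape: roll of yellow tape lying flat, 90 mm across, 24 mm high; bystander. Origin: centre of underside.
- shelf_edge (a point): middle of the front edge of the teal shelf's top face: 230 mm from the hinge towards the front, 36 mm above the seam plane. x points along the shelf to the rear, z out of its face. The shelf (8 mm plate) is 250 mm wide; its face is flat and free on both sides of the knob (30 mm and more from the knob's axis), a good place to push the lid shut. The shelf is fixed to the lid but for its levelling foot.

How it is judged (in metres and radians):
On the way, in this order (a step that is already met when the one before it is completed fails the run):
1. the lid is shut edge to edge (value of joint lid below 0.01 rad), for 0.1 s.
2. with the knob held and the lid pressed shut, the bubble stands between the marks (value of joint lid below 0.01 rad and value of joint bubble between -0.0065 and 0.0065 m and angle between vial_mid's own z axis and vertical below 0.01 rad and contact force between the fingers and knob above 2 N), for 0.5 s.
At the end, for the whole second after the job is handed in: The fingers hold the knob (more than 2 N of contact), the lid is pressed shut (less than 0.010 rad, under 3 mm at its front edge), and the bubble's centre is within 6.5 mm of the middle of its marks; no bystander was moved more than 40 mm (value of joint lid below 0.01 rad and value of joint bubble between -0.0065 and 0.0065 m and contact force between the fingers and knob above 2 N); the arm keeps its last pose, push and grip.
It fails at once if a bystander is moved (distance of any of marker, ink_cup, ink_black, ink_blue, tin, tape from where it was at the start of the episode above 0.04 m).
It also fails if it takes over 69 s, if anything falls off the work surface, if the arm or the gripper's body presses on something with over 40 N, if the wrist force passes 120 N, or if a joint passes its speed limit or range.

ROBOT

A 6-joint arm with a two-finger parallel gripper is mounted at the origin on the work surface. World frame = base frame: x ahead of the robot, y to its left, z up, the work surface at z = 0. Lengths are in mm, angles in rad, forces in N, time in s.
With the tool pointing down it reaches from about 300 to 875 mm from the base axis. Payload 4.2 kg.
Tool frame: the origin (TCP) lies midway between the tips of the shut fingers; the grasp point (between the pads) lies arm.grasp_offset behind it (arm.grasp_offset is the distance from the TCP to the grasp point, in mm); y points along the fingers, z is the direction in which the jaws open and shut, and the axes are right-handed (so a half turn about y gives the same grasp; the last joint's range is limited). The gripper opens to 85 mm and grips with 20 to 120 N. Pads are 22 mm wide; open, the fingers measure 114 mm over their backs; the gripper's body (76 mm by 85 mm) begins 54 mm behind the grasp point. The pads swing forward as they close: fully open they stand 13 mm farther back than shut.
Start: joints at [1.103, 0.32, 1.565, -0, 1.257, -0.02], TCP at [248.969, 518.32, 231.338] pointing down, gripper open.
Joint ranges: [-3.11, 3.11], [-0.84, 2.01], [0.21, 2.61], [-1.34, 4.49], [0.05, 2.63], [-2.56, 2.56]. Speed limits (rad/s): [2.57, 2.57, 3.14, 3.14, 3.14, 3.14].

INTERFACE

Orientations are given as [roll, pitch, yaw] about the fixed x, y, z axes, in that order (R = Rz(yaw) Ry(pitch) Rx(roll)).
In Python, from cell import arm gives the robot as it stands.
- The arm moves only by the tool step_arm, never from a script. Its argument "plan" is a list of rows, each a list of 5 numbers: the shift along the tool's x, y, z in m, then the turn about the tool's y in rad, then the opening, from 0 (shut) to 1 (fully open). A call has 1 to 10 rows; each row is the pose to reach, as a shift and turn from the pose commanded when the call began, along the tool's axes at that moment; what a row does not reach only later rows make up. A row lasts 1/8 s, in which the tool goes at most 62.5 mm and 10.7 degrees, less where a joint would pass 70% of its speed; a pose out of reach is approached as far as the arm can. A call with a gripper value outside its range is refused whole. The fingers move at their own pace and stop on an object; the grip force is fixed at half the most. Time passes only in rows, so rows that repeat a pose let the fingers close. It gives the time, the measured TCP pose, the force and the opening at its end, in the units of the state.
- arm.observe(): the state, without advancing time (a new reading comes with each control period).
- arm.capture(name): name is "scene" or "top"; returns (picture, depth): 400x640x3 uint8, red, green, blue; 400x640 float32, mm along the optical axis (not along the pixel's ray), 0 where there is no reading.
- arm.camera_params(name): a dict with "mtx" (3x3 intrinsics, pixels), "eye" and "rotation" of the camera in the world. Camera axes: x right, y down, z forward; pixel columns grow to the right and rows downward; lengths in mm; the calibration is good to about 2 mm. A picture is of the moment at which its call begins. camera_params takes no time and is no camera call.
- arm.finish_job(): hands the job in, once; it reports no verdict.
The state is a dict: "time_s": time; "joint_positions": joint angles; "joint_vel": joint speeds; "joint_torque": joint torques, N m; "ee_pos": TCP position; "tcp_rot": TCP orientation; "wrist_force": force on the tool from outside, world axes, zero at the start; "ft_torque": the same for the moment, N m; "finger_gap": finger opening in mm.
Only numpy, scipy, OpenCV 4.12 (cv2) and the standard library are available. Lean on these libraries where they do the work, as an engineer would, in place of code of your own. Each camera call takes 0.05 s, during which the arm holds its last target. There are 200 camera calls.

## Working session

There is one attempt and no reset: what is moved stays moved. The work goes in short steps, Python scripts to look and compute and a tool call to move; the robot and the scene stay as the last step left them, time stands still between calls to the robot, and variables do not carry over. Pictures are saved under pics/ and viewed, about 8 in all and at most 12, crops included, and the job is handed in when it is done.

Besides the shell and the picture viewer there is one more tool, called after ">>>" as a command line: name --pt "numbers of a row" for each row, then --argument value for the rest. step_arm: Moves the arm, as the interface text tells. Its arguments: {"type":"object","properties":{"plan":{"type":"array","items":{"type":"array","items":{"type":"number"}}}},"required":["plan"]}

```bash
mkdir -p pics; ls; cat > h.py <<'E'
import numpy as np, cv2
from cell import arm
def cap(n,f=None):
    p,d=arm.capture(n)
    if f: cv2.imwrite('pics/'+f,cv2.cvtColor(p,cv2.COLOR_RGB2BGR))
    return p,d
def pts(n,d):
    c=arm.camera_params(n);K=np.array(c['mtx']);R=np.array(c['rotation']);e=np.array(c['eye'])
    v,u=np.mgrid[:d.shape[0],:d.shape[1]]
    q=np.stack([(u-K[0,2])/K[0,0]*d,(v-K[1,2])/K[1,1]*d,d],-1)
    return q@R.T+e
E
python3 - <<'E'
from h import *
s=arm.observe();print(s,arm.grasp_offset)
for n in('scene','top'):
    p,d=cap(n,n+'0.png');c=arm.camera_params(n);print(n,c)
    np.savez('/tmp/'+n,p=p,d=d)
E
```

```text
pics
{'time_s': 0.0, 'joint_positions': array([ 1.10299152e+00,  3.20323714e-01,  1.56566961e+00, -9.75838653e-06,
        1.25743125e+00, -2.00042119e-02]), 'joint_vel': array([ 0.0015806 , -0.00053872,  0.00069091, -0.00075826, -0.00139641,
        0.00085172]), 'joint_torque': array([-1.82153752e-03, -4.15517414e+01, -2.34159333e+01, -2.13661369e-04,
        8.27358454e-03, -2.52489110e-05]), 'ee_pos': array([248.75295079, 517.87434647, 230.4676609 ]), 'tcp_rot': array([-1.57262807e+00,  2.73678740e-05, -4.47797598e-01]), 'wrist_force': array([-0.1524681 ,  0.18992085,  0.30089749]), 'ft_torque': array([ 0.0101358 , -0.02384304, -0.04308005]), 'finger_gap': 85.43812341521796} 18.700000000000003
scene {'mtx': array([[421.62759708,   0.        , 316.05065289],
       [  0.        , 421.62759708, 201.00554099],
       [  0.        ,   0.        ,   1.        ]]), 'eye': array([1090.89972055,  563.37650711,  792.90564907]), 'rotation': array([-2.31327635,  0.00353414,  2.39115865])}
top {'mtx': array([[515.09887339,   0.        , 328.69931033],
       [  0.        , 515.09887339, 192.89573937],
       [  0.        ,   0.        ,   1.        ]]), 'eye': array([ 432.05525235,   -5.34306414, 1285.70391373]), 'rotation': array([-3.01871953,  0.00526595, -1.59440512])}
```

View pics/scene0.png

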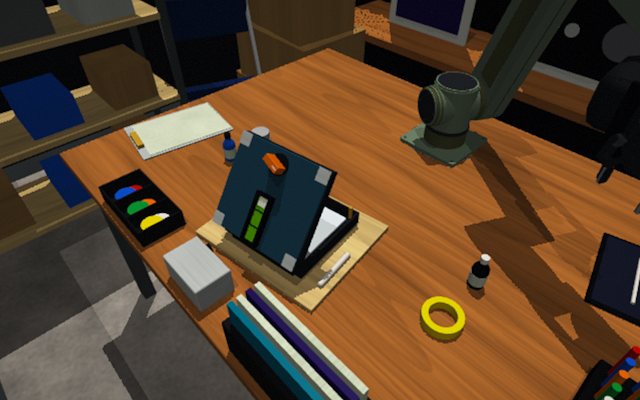

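View pics/top0.png

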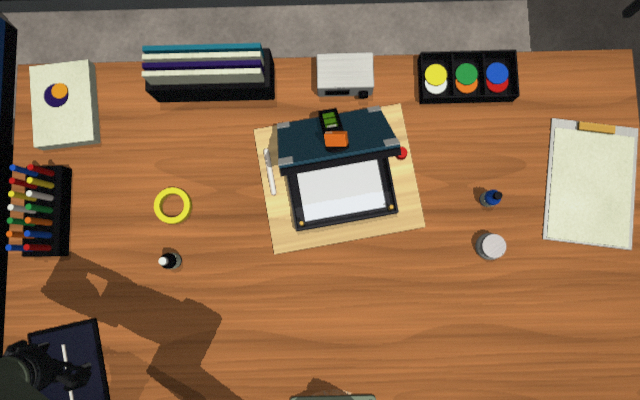

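The scene view shows the lid standing open, with the orange knob at about (275,163) and the vial at (257,218). The top view shows the board corners near (255,130), (400,104), (424,228) and (274,252), the knob at (336,139), the marker at (270,172) and the cup at (401,153).

```bash
sed -i "s/R=np.array(c\['rotation'\])/R=Rot.from_euler('xyz',c['rotation']).as_matrix()/; 1a from scipy.spatial.transform import Rotation as Rot" h.py
python3 - <<'E'
from h import *
for n in('scene','top'):
    z=np.load('/tmp/'+n+'.npz');p,d=z['p'],z['d'];P=pts(n,d)
    hsv=cv2.cvtColor(p,cv2.COLOR_RGB2HSV)
    box=np.zeros(d.shape,bool)
    if n=='top':
        for u,v in((255,130),(400,104),(424,228),(274,252)):
            u2=int(u+(340-u)*.06);v2=int(v+(178-v)*.06);print('corner',P[v2,u2].round(0))
        box[80:260,240:440]=1
    else: box[120:310,190:390]=1
    ok=box&(d>0)
    o=ok&(hsv[...,0]<14)&(hsv[...,1]>180)&(hsv[...,2]>150)&(P[...,2]>60)
    t=ok&(hsv[...,0]>88)&(hsv[...,0]<115)&(hsv[...,1]>100)&(P[...,2]>50)
    q=P[t];
    c=np.median(q,0)
    for _ in range(3):
        U,S,V=np.linalg.svd(q-q.mean(0),full_matrices=False);nn=V[2]*np.sign(V[2,2]);r=(q-q.mean(0))@nn;q=q[abs(r)<4]
    print(n,'orange',o.sum(),P[o].mean(0).round(1),P[o].min(0).round(),P[o].max(0).round(),'teal',t.sum(),len(q),q.mean(0).round(1),'n',nn.round(3),'open',np.arccos(nn[2]),'yaw(deg)',np.degrees(np.arctan2(nn[1],nn[0])))
    m=np.argmin(q[:,2]),np.argmax(q[:,2]),np.argmin(q[:,1]),np.argmax(q[:,1]);print(q[list(m)].round(0))
    # board
    w=ok&(hsv[...,0]>14)&(hsv[...,0]<28)&(P[...,2]>5)&(P[...,2]<20)
    if n=='top':
        w=cv2.morphologyEx(w.astype(np.uint8),cv2.MORPH_OPEN,np.ones((3,3)));hull=cv2.convexHull(P[w>0][:,:2].astype(np.float32));print('board',cv2.minAreaRect(hull))
E
```

```text
scene orange 183 [674.3 -20.2 254.1] [650. -67. 240.] [687.   5. 266.] teal 8032 1237 [676.4  17.9 197. ] n [0.783 0.065 0.618] open 0.9046082961886597 yaw(deg) 4.773304402519249
[[779. -73.  77.]
 [624.  44. 262.]
 [771. -78.  84.]
 [648.  70. 229.]]
corner [748. 167.  14.]
corner [ 803. -178.   12.]
corner [ 504. -221.   14.]
corner [458. 128.  13.]
top orange 300 [670.2 -20.  255.8] [657. -43. 240.] [685.   4. 270.] teal 3766 3039 [688.7 -19.3 193.9] n [0.79  0.122 0.6  ] open 0.9268278140452232 yaw(deg) 8.738726711552017
[[ 780.  -96.   89.]
 [ 632.  -11.  268.]
 [ 653. -148.  261.]
 [ 726.  111.  121.]]
board ((629.49951171875, -27.040969848632812), (320.1675720214844, 382.0099792480469), 8.950128555297852)
```

```bash
cat >> h.py <<'E'
BY=np.radians(8.95);BO=np.array([629.5,-27.,0]);RB=Rot.from_euler('z',BY).as_matrix()
def b2w(x,y,z): return BO+RB@np.array([x,y,z],float)
def w2b(p): return RB.T@(np.asarray(p)-BO)
def rows(ts):
    s=arm.observe();Rt=Rot.from_euler('xyz',s['tcp_rot']).as_matrix()
    print('t',s['time_s'],'pos',s['ee_pos'].round(1),'board',w2b(s['ee_pos']).round(1),'yaw',s['tcp_rot'][2].round(3),'F',s['wrist_force'].round(1))
    for t in ts: print((Rt.T@(b2w(*t)-s['ee_pos'])/1000).round(4).tolist())
E
python3 - <<'E'
from h import *
rows([(75,55,330),(65,55,290)])
E
```

```text
t 0.1 pos [248.8 517.9 230.6] board [-291.3  597.5  230.6] yaw -0.448 F [-0.1  0.1 -0.5]
[0.6096, -0.0991, -0.2386]
[0.6014, -0.0591, -0.2442]
```

>>> step_arm --pt "0.03 -0.06 -0.01 0.17 0" --pt "0.08 -0.1 -0.03 0.34 0" --pt "0.13 -0.1 -0.05 0.51 0" --pt "0.18 -0.1 -0.07 0.68 0" --pt "0.23 -0.1 -0.09 0.85 0" --pt "0.28 -0.1 -0.11 1.02 0" --pt "0.33 -0.1 -0.13 1.19 0" --pt "0.38 -0.1 -0.15 1.36 0" --pt "0.43 -0.1 -0.17 1.55 0" --pt "0.48 -0.1 -0.19 1.55 0"

```text
time_s: 1.35
ee_pos: [600.2, 137.7, 330.8]
tcp_rot: [-1.572, -0.0, -1.999]
wrist_force: [1.3, 1.1, 0.9]
finger_gap: -0.0
```

```bash
python3 - <<'E'
from h import *
rows([(75,55,330),(65,55,290),(65,55,260)])
E
```

```text
t 1.35 pos [600.2 137.7 330.8] board [ -3.3 167.3 330.8] yaw -1.999 F [1.3 1.1 0.9]
[0.0505, 0.0008, 0.1272]
[0.056, 0.0408, 0.1189]
[0.056, 0.0708, 0.119]
```

>>> step_arm --pt "0.025 0.0 0.06 0 0" --pt "0.05 0.0 0.115 0 0" --pt "0.054 0.02 0.121 0 0" --pt "0.056 0.05 0.119 0 0" --pt "0.056 0.07 0.119 0 0" --pt "0.056 0.07 0.119 0 0"

```text
time_s: 2.1
ee_pos: [683.4, 38.8, 258.8]
tcp_rot: [-1.575, -0.002, -1.998]
wrist_force: [0.0, 0.4, -0.5]
finger_gap: 0.0
```

```bash
python3 - <<'E'
from h import *
# arc: contact s=195 on face, TCP offset behind contact shrinking as lid shuts
ts=[]
for a in (.92,.8,.68,.56,.44,.32,.22,.15,.1,.07):
    off=18*np.sin(a)/.8
    ts.append((115-195*np.cos(a)+34*np.sin(a)+off,55,57+195*np.sin(a)+34*np.cos(a)))
    print(a,np.round(ts[-1]))
rows(ts)
E
```

```text
0.92 [ 42.  55. 233.]
0.8 [ 20.  55. 221.]
0.68 [ -1.  55. 206.]
0.56 [-20.  55. 189.]
0.44 [-37.  55. 171.]
0.32 [-52.  55. 151.]
0.22 [-63.  55. 133.]
0.15 [-69.  55. 120.]
0.1 [-73.  55. 110.]
0.07 [-76.  55. 105.]
t 2.1 pos [683.4  38.8 258.8] board [ 63.5  56.6 258.8] yaw -1.998 F [ 0.   0.4 -0.5]
[0.0132, 0.0262, -0.0171]
[0.0254, 0.0385, -0.0355]
[0.0368, 0.0531, -0.0528]
[0.0473, 0.0699, -0.0687]
[0.0567, 0.0885, -0.0829]
[0.0649, 0.1088, -0.0953]
[0.0707, 0.1267, -0.1041]
[0.0742, 0.1398, -0.1094]
[0.0764, 0.1492, -0.1127]
[0.0776, 0.155, -0.1145]
```

>>> step_arm --pt "0.007 0.014 -0.009 0 0" --pt "0.0132 0.026 -0.017 0 0" --pt "0.019 0.032 -0.026 0 0" --pt "0.0254 0.0385 -0.0355 0 0" --pt "0.031 0.0457 -0.044 0 0" --pt "0.0368 0.053 -0.0528 0 0"

```text
time_s: 2.85
ee_pos: [622.3, 27.5, 209.9]
tcp_rot: [-1.567, 0.002, -1.998]
wrist_force: [1.5, 1.1, 0.1]
finger_gap: 0.2
```

```bash
python3 - <<'E'
from h import *
ts=[]
for a in (.68,.62,.56,.5,.44,.38,.32,.27,.22,.15,.1,.07):
    off=18*np.sin(a)/.8
    ts.append((115-195*np.cos(a)+34*np.sin(a)+off,55,57+195*np.sin(a)+34*np.cos(a)))
rows(ts)
p,d=cap('scene','s1.png')
E
```

```text
t 2.85 pos [622.3  27.5 209.9] board [  1.3  55.  209.9] yaw -1.998 F [1.5 1.1 0.1]
[0.0013, 0.0038, -0.0021]
[0.0067, 0.0119, -0.0103]
[0.0119, 0.0204, -0.0181]
[0.0168, 0.0295, -0.0255]
[0.0214, 0.0389, -0.0325]
[0.0257, 0.0488, -0.039]
[0.0296, 0.0591, -0.0451]
[0.0327, 0.0679, -0.0497]
[0.0355, 0.0769, -0.054]
[0.0391, 0.0898, -0.0594]
[0.0413, 0.0993, -0.0628]
[0.0425, 0.105, -0.0646]
```

View pics/s1.png

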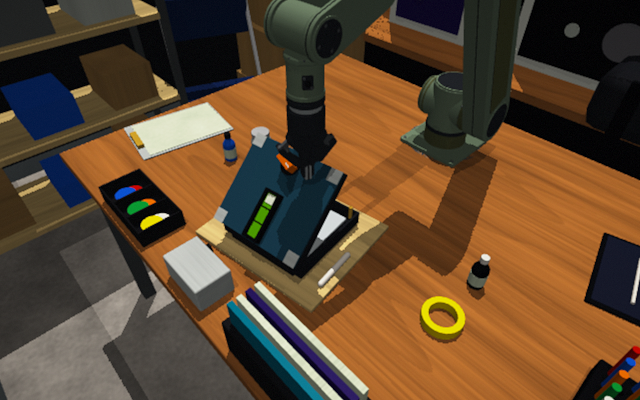

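The fingertips are on the shelf at about (308,172), left of the knob, and the lid is following them down. The bystanders haven't moved, so I'll continue along the arc.

>>> step_arm --pt "0.0067 0.012 -0.0103 0 0" --pt "0.0119 0.0204 -0.0181 0 0" --pt "0.0168 0.0295 -0.0255 0 0" --pt "0.0214 0.039 -0.0325 0 0" --pt "0.0257 0.0488 -0.039 0 0" --pt "0.0296 0.059 -0.0451 0 0" --pt "0.0327 0.068 -0.0497 0 0" --pt "0.0355 0.077 -0.054 0 0" --pt "0.0375 0.084 -0.057 0 0" --pt "0.0391 0.09 -0.0594 0 0"

```text
time_s: 4.15
ee_pos: [550.7, 16.3, 117.8]
tcp_rot: [-1.571, 0.0, -1.998]
wrist_force: [0.7, 0.1, -0.4]
finger_gap: -0.2
```

```bash
python3 - <<'E'
from h import *
rows([(-75,55,105),(-78,55,90)])
p,d=cap('top');P=pts('top',d);hsv=cv2.cvtColor(p,cv2.COLOR_RGB2HSV)
B=(P-BO)@RB
m=(d>0)&(hsv[...,0]>88)&(hsv[...,0]<115)&(hsv[...,1]>100)&(B[...,1]<-45)&(B[...,1]>-95)&(abs(B[...,0])<110)&(P[...,2]>60)&(P[...,2]<250)
f=np.polyfit(B[m][:,0],B[m][:,2],1);print(m.sum(),'face slope angle',np.arctan(f[0]),'z at x=-80',np.polyval(f,-80))
E
```

```text
t 4.15 pos [550.7  16.3 117.8] board [-71.1  55.1 117.8] yaw -1.998 F [ 0.7  0.1 -0.4]
[0.0022, 0.0128, -0.0033]
[0.0039, 0.0278, -0.0058]
1959 face slope angle -0.12414578886700381 z at x=-80 119.39063504942293
```

>>> step_arm --pt "0.001 0.005 -0.001 0 0" --pt "0.002 0.01 -0.002 0 0" --pt "0.002 0.014 -0.002 0 0" --pt "0.002 0.017 -0.002 0 0" --pt "0.002 0.02 -0.002 0 0" --pt "0.002 0.02 -0.002 0 0"

```text
time_s: 4.95
ee_pos: [548.2, 15.4, 98.1]
tcp_rot: [-1.571, -0.0, -1.998]
wrist_force: [0.4, 1.1, 1.2]
finger_gap: -0.3
```

>>> step_arm --pt "0 0.003 0 0 0" --pt "0 0.006 0 0 0" --pt "0 0.008 0 0 0" --pt "0 0.008 0 0 0"

```text
time_s: 5.45
ee_pos: [548.0, 15.3, 90.5]
tcp_rot: [-1.571, -0.0, -1.998]
wrist_force: [-1.4, -0.7, 3.6]
finger_gap: 0.0
```

>>> step_arm --pt "0 0.002 0 0 0" --pt "0 0.004 0 0 0" --pt "0 0.006 0 0 0" --pt "0 0.006 0 0 0"

```text
time_s: 5.95
ee_pos: [547.2, 15.2, 84.7]
tcp_rot: [-1.573, -0.001, -1.998]
wrist_force: [-3.9, -0.5, 6.6]
finger_gap: -0.3
```

>>> step_arm --pt "0 0.002 0 0 0" --pt "0 0.003 0 0 0" --pt "0 0.004 0 0 0" --pt "0 0.004 0 0 0"

```text
time_s: 6.45
ee_pos: [547.0, 15.2, 81.6]
tcp_rot: [-1.573, -0.001, -1.998]
wrist_force: [-6.9, -1.7, 13.3]
finger_gap: 0.0
```

>>> step_arm --pt "0 0.001 0 0 0" --pt "0 0.001 0 0 0" --pt "0 0.001 0 0 0"

```text
time_s: 6.82
ee_pos: [547.1, 15.1, 80.7]
tcp_rot: [-1.572, -0.001, -1.998]
wrist_force: [-6.5, -0.8, 14.2]
finger_gap: -0.1
```

```bash
cat >> h.py <<'E'
def look(save=None):
    p,d=cap('top',save);P=pts('top',d);hsv=cv2.cvtColor(p,cv2.COLOR_RGB2HSV);B=(P-BO)@RB
    m=(d>0)&(hsv[...,0]>88)&(hsv[...,0]<115)&(hsv[...,1]>100)&(B[...,1]<-45)&(B[...,1]>-105)&(abs(B[...,0])<110)&(P[...,2]>60)&(P[...,2]<250)
    f=np.polyfit(B[m][:,0],B[m][:,2],1);print(m.sum(),'slope',np.arctan(f[0]).round(4),'z(-80)',np.polyval(f,-80).round(1),'z(115)',np.polyval(f,115).round(1))
    o=(hsv[...,0]<14)&(hsv[...,1]>170)&(hsv[...,2]>100)&(P[...,2]>75)&(abs(B[...,0]+80)<45)&(abs(B[...,1])<45)
    if o.sum()>20:
        q=B[o];r=cv2.minAreaRect(q[:,:2].astype(np.float32));w,V=np.linalg.eigh(np.cov(q[:,:2].T));v=V[:,1]
        print('orange',o.sum(),q.mean(0).round(1),'rect',r,'pca turn',np.arctan2(v[1]*np.sign(v[0]),abs(v[0])).round(3),'z',np.percentile(q[:,2],[5,50,95]).round(1))
    return p,d,P,B,hsv
E
python3 - <<'E'
from h import *
rows([]);look('t2.png')
E
```

```text
t 6.825 pos [547.1  15.1  80.7] board [-74.9  54.5  80.7] yaw -1.998 F [-6.5 -0.8 14.2]
2158 slope 0.0654 z(-80) 82.0 z(115) 94.7
```

View pics/t2.png

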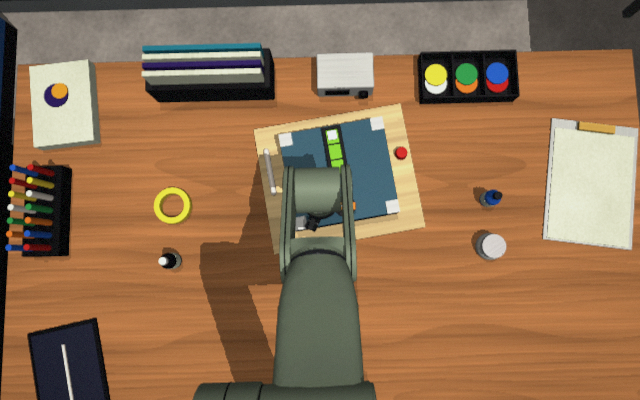

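The lid looks shut or nearly so, with the face sloping 0.065 rad front-low. The bubble is at the rear end of the vial, at about (331,134). I'll press a little further to find the hard stop.

>>> step_arm --pt "0 0.001 0 0 0" --pt "0 0.001 0 0 0" --pt "0 0.001 0 0 0"

```text
time_s: 7.25
ee_pos: [547.1, 15.2, 80.4]
tcp_rot: [-1.572, -0.001, -1.998]
wrist_force: [-8.1, -0.2, 18.2]
finger_gap: 0.0
```

>>> step_arm --pt "0 0.001 0 0 0" --pt "0 0.001 0 0 0" --pt "0 0.001 0 0 0"

```text
time_s: 7.62
ee_pos: [547.1, 15.2, 80.1]
tcp_rot: [-1.572, -0.001, -1.998]
wrist_force: [-10.3, -1.1, 23.3]
finger_gap: -0.1
```

>>> step_arm --pt "0 0.001 0 0 0" --pt "0 0.001 0 0 0" --pt "0 0.001 0 0 0"

```text
time_s: 8.0
ee_pos: [547.2, 15.2, 79.9]
tcp_rot: [-1.571, -0.001, -1.998]
wrist_force: [-11.3, -1.0, 27.5]
finger_gap: -0.2
```

```bash
python3 - <<'E'
from h import *
rows([]);look()
E
```

```text
t 8.0 pos [547.2  15.2  79.9] board [-74.8  54.4  79.9] yaw -1.998 F [-11.3  -1.   27.5]
2176 slope 0.0662 z(-80) 81.5 z(115) 94.5
```

>>> step_arm --pt "0 -0.03 0 0 0" --pt "0 -0.09 0 0 0" --pt "-0.03 -0.11 -0.02 0 0.3" --pt "-0.08 -0.11 -0.04 0 0.6" --pt "-0.12 -0.11 -0.06 0 1" --pt "-0.17 -0.11 -0.08 0 1" --pt "-0.2 -0.11 -0.09 0 1"

```text
time_s: 8.93
ee_pos: [549.1, 237.2, 186.0]
tcp_rot: [-1.571, 0.001, -1.996]
wrist_force: [-0.5, -0.4, -0.1]
finger_gap: 85.3
```

```bash
python3 - <<'E'
from h import *
rows([(-80,0,180)]);p,d,P,B,h=look()
cv2.imwrite('pics/t3.png',cv2.resize(p[90:260,230:430,::-1],None,fx=3,fy=3,interpolation=cv2.INTER_CUBIC))
E
```

```text
t 8.925 pos [549.1 237.2 186. ] board [-38.3 273.5 186. ] yaw -1.996 F [-0.5 -0.4 -0.1]
[0.2514, 0.0058, 0.1154]
2225 slope 0.0092 z(-80) 92.6 z(115) 94.4
orange 32 [-81.9   9.1 111.3] rect ((-80.0975112915039, 2.201099395751953), (42.32228469848633, 16.606542587280273), 78.03642272949219) pca turn 1.174 z [ 96.4 104.  127. ]
```

View pics/t3.png

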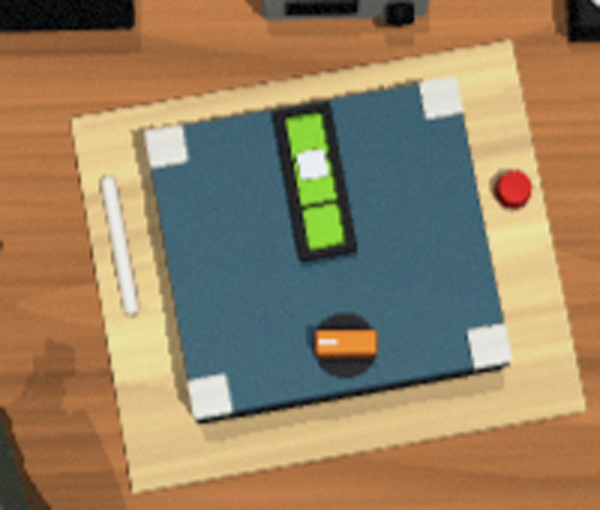

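The lid has sprung up by about 0.05 rad as expected. The bar lies nearly horizontal in the picture, with its centre near full-frame (345,204), and all bystanders are in place. I'll refine the bar's angle.

```bash
python3 - <<'E'
from h import *
p,d=cap('top');P=pts('top',d);hsv=cv2.cvtColor(p,cv2.COLOR_RGB2HSV)
o=np.zeros(d.shape,bool);o[190:220,325:365]=1
o&=(hsv[...,0]<22)&(hsv[...,1]>120)&(hsv[...,2]>90)
c=arm.camera_params('top');K=np.array(c['mtx']);R=Rot.from_euler('xyz',c['rotation']).as_matrix();e=np.array(c['eye'])
v,u=np.nonzero(o);r=np.stack([(u-K[0,2])/K[0,0],(v-K[1,2])/K[1,1],np.ones(len(u))],-1)@R.T
W=e+r*((126-e[2])/r[:,2])[:,None];q=(W-BO)@RB
print(len(u),q.mean(0),cv2.minAreaRect(q[:,:2].astype(np.float32)))
w,V=np.linalg.eigh(np.cov(q[:,:2].T));print(np.sqrt(w*12),np.arctan2(V[1,1],V[0,1]))
print('depth z',np.percentile(P[o][:,2],[10,50,90]))
E
```

```text
173 [-8.13087735e+01  6.13709039e-03  1.26000000e+02] ((-81.18426513671875, 0.7394218444824219), (45.28115463256836, 18.18798065185547), 79.66426849365234)
[20.77275105 46.15719459] 1.3973034034459015
depth z [101.08855421 125.7074612  129.60185091]
```

>>> step_arm --pt "0.05 0 0.023 -0.13 1" --pt "0.1 0 0.046 -0.26 1" --pt "0.15 0 0.069 -0.4 1" --pt "0.2 0 0.092 -0.4 1" --pt "0.251 0.005 0.114 -0.4 1" --pt "0.251 0.006 0.114 -0.4 1" --pt "0.251 0.006 0.114 -0.4 1"

```text
time_s: 9.9
ee_pos: [548.6, -41.4, 180.0]
tcp_rot: [-1.571, 0.0, -1.599]
wrist_force: [-0.4, -0.6, -0.0]
finger_gap: 85.7
```

```bash
python3 - <<'E'
from h import *
rows([(-81,0.3,180),(-81,0.3,104)])
E
```

```text
t 9.9 pos [548.6 -41.4 180. ] board [-82.1  -1.6 180. ] yaw -1.599 F [-0.4 -0.6 -0. ]
[-0.0021, 0.0, 0.0007]
[-0.0021, 0.076, 0.0008]
```

>>> step_arm --pt "-0.002 0.03 0.001 0 1" --pt "-0.002 0.06 0.001 0 1" --pt "-0.002 0.075 0.001 0 0.8" --pt "-0.002 0.075 0.001 0 0.5" --pt "-0.002 0.075 0.001 0 0.3" --pt "-0.002 0.075 0.001 0 0" --pt "-0.002 0.075 0.001 0 0" --pt "-0.002 0.075 0.001 0 0" --pt "-0.002 0.075 0.001 0 0"

```text
time_s: 11.02
ee_pos: [550.4, -39.0, 106.4]
tcp_rot: [-1.569, 0.0, -1.598]
wrist_force: [-1.8, -0.1, 6.4]
finger_gap: 16.6
```

```bash
python3 - <<'E'
from h import *
rows([]);look()
print(arm.observe()['ft_torque'],arm.observe()['finger_gap'])
E
```

```text
t 11.025 pos [550.4 -39.  106.4] board [-80.    0.5 106.4] yaw -1.598 F [-1.8 -0.1  6.4]
1052 slope 0.0129 z(-80) 92.1 z(115) 94.6
[0.1289953  0.18619876 0.13733318] 16.56910029914237
```

>>> step_arm --pt "0 0.002 0 0 0" --pt "0 0.004 0 0 0" --pt "0 0.006 0 0 0" --pt "0 0.008 0 0 0" --pt "0 0.008 0 0 0"

```text
time_s: 11.7
ee_pos: [549.0, -39.2, 99.1]
tcp_rot: [-1.571, -0.0, -1.598]
wrist_force: [-9.5, -0.7, 13.1]
finger_gap: 16.7
```

```bash
python3 - <<'E'
from h import *
rows([]);look()
E
```

```text
t 11.7 pos [549.  -39.2  99.1] board [-81.4   0.5  99.1] yaw -1.598 F [-9.5 -0.7 13.1]
1057 slope 0.0461 z(-80) 85.5 z(115) 94.5
```

>>> step_arm --pt "0 0.001 -0.001 0 0" --pt "0 0.003 -0.002 0 0" --pt "0 0.004 -0.003 0 0" --pt "0 0.004 -0.003 0 0"

```text
time_s: 12.25
ee_pos: [548.2, -39.3, 96.1]
tcp_rot: [-1.566, -0.0, -1.598]
wrist_force: [-5.7, 0.7, 14.5]
finger_gap: 16.6
```

```bash
python3 - <<'E'
from h import *
rows([]);look()
E
```

```text
t 12.25 pos [548.2 -39.3  96.1] board [-82.2   0.5  96.1] yaw -1.598 F [-5.7  0.7 14.5]
1084 slope 0.0623 z(-80) 82.4 z(115) 94.6
```

>>> step_arm --pt "0 0.001 -0.001 0 0" --pt "0 0.0 -0.001 0.1 0" --pt "0 -0.001 -0.001 0.2 0" --pt "0 -0.002 -0.001 0.3 0" --pt "0 -0.0025 -0.001 0.4 0" --pt "0 -0.0025 -0.001 0.4 0"

```text
time_s: 13.05
ee_pos: [548.6, -39.3, 98.9]
tcp_rot: [-1.564, 0.003, -1.998]
wrist_force: [-2.4, -0.0, 14.1]
finger_gap: 16.5
```

```bash
python3 - <<'E'
from h import *
rows([]);look();print(arm.observe()['ft_torque'].round(2),arm.observe()['finger_gap'])
E
```

```text
t 13.05 pos [548.6 -39.3  98.9] board [-81.9   0.5  98.9] yaw -1.998 F [-2.4 -0.  14.1]
1095 slope 0.0484 z(-80) 85.1 z(115) 94.6
[ 0.09 -0.24  0.02] 16.63116176732711
```

>>> step_arm --pt "0 -0.0005 0 0.1 0" --pt "0 -0.001 0 0.2 0" --pt "0 -0.002 0 0.3 0" --pt "0 -0.003 0 0.4 0" --pt "0 -0.0035 0 0.5 0" --pt "0 -0.0045 0 0.6 0" --pt "0 -0.0045 0 0.6 0"

```text
time_s: 13.98
ee_pos: [549.2, -39.4, 103.6]
tcp_rot: [-1.566, 0.007, -2.599]
wrist_force: [-0.0, -1.0, 13.9]
finger_gap: 16.6
```

```bash
python3 - <<'E'
from h import *
rows([]);p,d,P,B,h=look();print(arm.observe()['ft_torque'].round(2),arm.observe()['finger_gap'])
cv2.imwrite('pics/t4.png',cv2.resize(p[90:260,230:430,::-1],None,fx=3,fy=3,interpolation=cv2.INTER_CUBIC))
E
```

```text
t 13.975 pos [549.2 -39.4 103.6] board [-81.2   0.3 103.6] yaw -2.599 F [-0.  -1.  13.9]
1096 slope 0.022 z(-80) 90.3 z(115) 94.5
[ 0.18 -0.12  0.02] 17.04914261306305
```

View pics/t4.png

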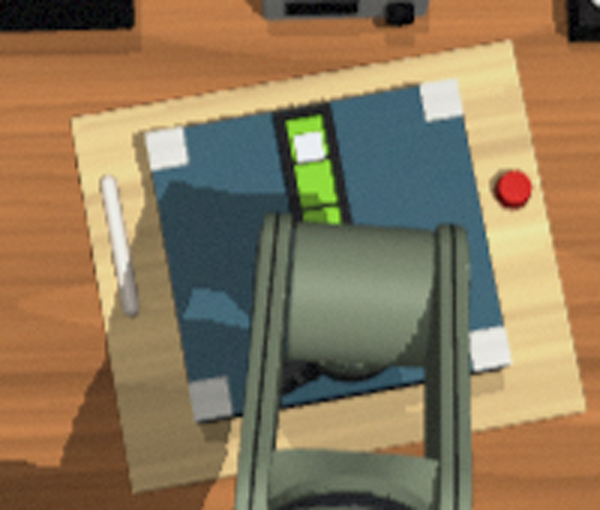

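The bubble is visible at crop (309,146), still towards the rear. The force is 14 N and the bystanders are unmoved. I'll turn on towards level.

>>> step_arm --pt "0 0.0005 0 0.1 0" --pt "0 -0.0005 0 0.2 0" --pt "0 -0.001 0 0.3 0" --pt "0 -0.002 0 0.4 0" --pt "0 -0.003 0 0.5 0" --pt "0 -0.0038 0 0.6 0" --pt "0 -0.0038 0 0.6 0" --pt "0 -0.0038 0 0.6 0" --pt "0 -0.0038 0 0.6 0" --pt "0 -0.0038 0 0.6 0"

```text
time_s: 15.28
ee_pos: [549.9, -39.7, 108.0]
tcp_rot: [-1.57, 0.01, 3.085]
wrist_force: [0.3, -1.3, 17.2]
finger_gap: 16.8
```

```bash
cat >> h.py <<'E'
def bubble(p):
    c=arm.camera_params('top');K=np.array(c['mtx']);R=Rot.from_euler('xyz',c['rotation']).as_matrix();e=np.array(c['eye'])
    hsv=cv2.cvtColor(p,cv2.COLOR_RGB2HSV)
    v,u=np.mgrid[:400,:640];r=np.stack([(u-K[0,2])/K[0,0],(v-K[1,2])/K[1,1],np.ones(u.shape)],-1)@R.T
    W=e+r*((109-e[2])/r[...,2])[...,None];B=(W-BO)@RB
    ch=(abs(B[...,1])<12)&(B[...,0]>-5)&(B[...,0]<110)
    w=ch&(hsv[...,1]<70)&(hsv[...,2]>150);print('bubble x',B[w][:,0].mean().round(1),'n',w.sum(),B[w][:,0].min().round(1),B[w][:,0].max().round(1))
    x=B[...,0]
    for a in range(-2,110,4):
        m=(abs(B[...,1])<8)&(abs(x-a)<2)
        if m.any(): print(a,p[m].mean(0).round(0).astype(int).tolist(),end=' ')
    print()
E
python3 - <<'E'
from h import *
rows([]);p,d,P,B,h=look();bubble(p);print(arm.observe()['joint_positions'].round(2),arm.observe()['finger_gap'])
cv2.imwrite('pics/t5.png',cv2.resize(p[90:260,230:430,::-1],None,fx=3,fy=3,interpolation=cv2.INTER_CUBIC))
E
```

```text
t 15.275 pos [549.9 -39.7 108. ] board [-80.6  -0.2 108. ] yaw 3.085 F [ 0.3 -1.3 17.2]
1082 slope -0.0017 z(-80) 94.6 z(115) 94.3
bubble x 54.2 n 85 43.0 65.4
-2 [111, 123, 101] 2 [106, 116, 97] 6 [99, 108, 90] 10 [90, 99, 82] 14 [80, 91, 71] 18 [97, 138, 54] 22 [113, 169, 49] 26 [97, 145, 43] 30 [69, 98, 36] 34 [114, 169, 48] 38 [122, 184, 51] 42 [152, 198, 102] 46 [226, 231, 227] 50 [235, 238, 241] 54 [235, 238, 241] 58 [235, 238, 241] 62 [227, 232, 234] 66 [135, 153, 120] 70 [132, 200, 56] 74 [142, 216, 58] 78 [142, 216, 58] 82 [142, 216, 59] 86 [142, 214, 58] 90 [141, 214, 58] 94 [141, 215, 58] 98 [126, 195, 50] 102 [43, 59, 28] 106 [44, 42, 42] 
[-0.09  0.39  1.8  -0.    0.94  1.53] 16.48843913967633
```

View pics/t5.png

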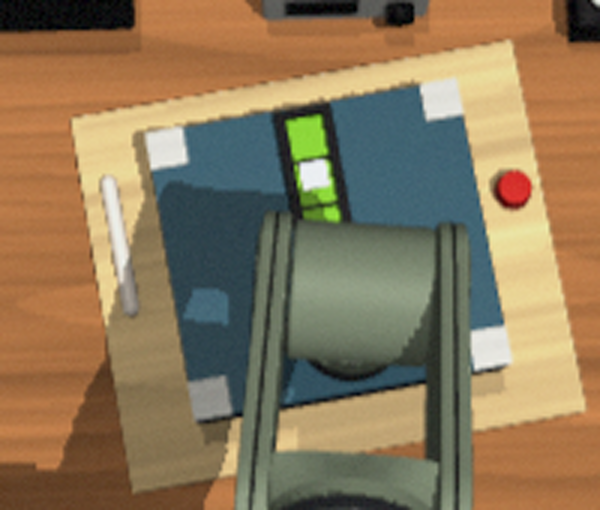

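The bubble is now at crop (315,174), between the marks (crop y about 160 and 208) but near the rear one, about 6 mm off. I'll turn slightly more and let it settle.

>>> step_arm --pt "0 -0.0005 0 0.07 0" --pt "0 -0.001 0 0.14 0" --pt "0 -0.001 0 0.14 0" --pt "0 -0.001 0 0.14 0" --pt "0 -0.001 0 0.14 0" --pt "0 -0.001 0 0.14 0" --pt "0 -0.001 0 0.14 0" --pt "0 -0.001 0 0.14 0" --pt "0 -0.001 0 0.14 0" --pt "0 -0.001 0 0.14 0"

```text
time_s: 16.58
ee_pos: [550.0, -39.8, 109.0]
tcp_rot: [-1.571, 0.011, 2.946]
wrist_force: [1.6, -2.4, 16.7]
finger_gap: 16.5
```

```bash
python3 - <<'E'
from h import *
rows([]);p,d,P,B,h=look();bubble(p)
E
```

```text
t 16.575 pos [550.  -39.8 109. ] board [-80.5  -0.3 109. ] yaw 2.946 F [ 1.6 -2.4 16.7]
1074 slope 0.0014 z(-80) 94.6 z(115) 94.9
bubble x 46.8 n 83 35.4 57.3
-2 [112, 123, 102] 2 [106, 116, 98] 6 [100, 109, 91] 10 [91, 100, 83] 14 [80, 89, 70] 18 [97, 135, 56] 22 [110, 164, 46] 26 [99, 148, 43] 30 [68, 97, 36] 34 [126, 163, 83] 38 [196, 199, 188] 42 [220, 223, 221] 46 [235, 238, 241] 50 [235, 238, 241] 54 [232, 236, 237] 58 [170, 216, 124] 62 [133, 202, 55] 66 [81, 118, 42] 70 [130, 196, 56] 74 [141, 215, 57] 78 [141, 215, 58] 82 [140, 214, 57] 86 [140, 214, 58] 90 [140, 213, 58] 94 [140, 213, 57] 98 [129, 197, 51] 102 [50, 69, 32] 106 [41, 39, 39]
```

>>> step_arm --pt "0 0.001 0 0 0" --pt "0 0.001 0 0 0" --pt "0 0.001 0 0 0" --pt "0 0.001 0 0 0"

```text
time_s: 17.12
ee_pos: [550.0, -39.9, 108.9]
tcp_rot: [-1.571, 0.011, 2.946]
wrist_force: [-0.6, -1.7, 21.8]
finger_gap: 16.6
```

```bash
python3 - <<'E'
from h import *
rows([]);p,d,P,B,h=look();bubble(p);print(arm.observe()['finger_gap'])
p,d=cap('scene');cv2.imwrite('pics/s6.png',cv2.resize(p[120:320,190:400,::-1],None,fx=3,fy=3,interpolation=cv2.INTER_CUBIC)[:600])
E
```

```text
t 17.125 pos [550.  -39.9 108.9] board [-80.5  -0.3 108.9] yaw 2.946 F [-0.6 -1.7 21.8]
1075 slope -0.0042 z(-80) 95.5 z(115) 94.7
bubble x 46.4 n 79 35.4 56.9
-2 [112, 123, 103] 2 [106, 116, 96] 6 [100, 110, 92] 10 [91, 100, 83] 14 [80, 89, 71] 18 [97, 137, 54] 22 [112, 167, 48] 26 [99, 147, 44] 30 [67, 96, 35] 34 [130, 161, 93] 38 [203, 205, 197] 42 [222, 225, 224] 46 [235, 238, 241] 50 [235, 238, 241] 54 [230, 235, 234] 58 [165, 216, 109] 62 [133, 202, 55] 66 [81, 118, 42] 70 [130, 196, 56] 74 [141, 215, 58] 78 [140, 214, 58] 82 [140, 214, 57] 86 [140, 213, 57] 90 [140, 214, 58] 94 [140, 213, 57] 98 [128, 196, 51] 102 [47, 66, 29] 106 [41, 40, 39] 
16.81606684313526
```

View pics/s6.png

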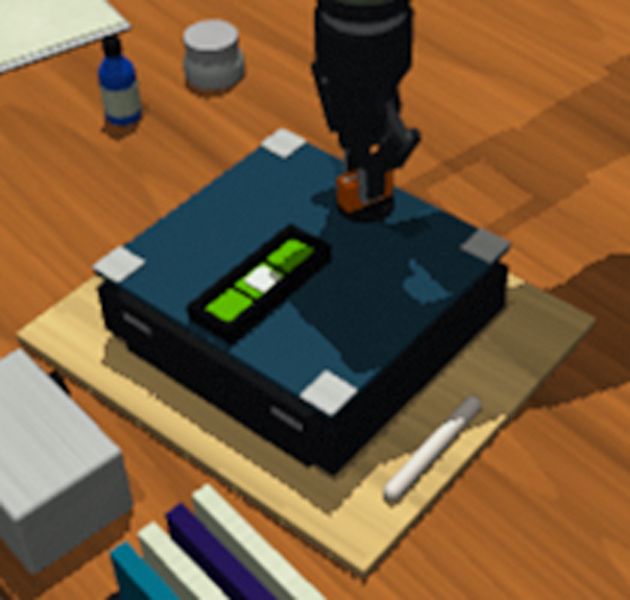

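The knob is gripped, the lid is on its hard stop (1 mm of command gave +5 N and 0.1 mm of travel), and the bubble at crop (265,278) sits between both marks. I'm handing in.

```bash
python3 -c "
from h import *
print(arm.finish_job());p,d=cap('top');bubble(p);rows([])" | cut -c1-200
```

```text
the job is handed in; nothing more can be done
None
the job is handed in; nothing more can be done
```

I shut the lid with the closed fingertips on the shelf, then gripped the knob and pressed the lid shut again. I turned the knob about 1.75 rad clockwise, letting the hand rise with it. I handed the job in at about 17 s, still gripping and pressing; it reports no verdict.

**Last checks before handing in:**
- **Lid:** it was on its hard stop, where 1 mm of extra push moved the hand 0.1 mm and raised the force from 17 to 22 N. I did not measure the lid's angle directly.
- **Bubble:** it was settled between the marks, about 1.5 to 2 mm towards the front from the middle, against a limit of 6.5 mm.
- **Grip:** the fingers were stopped on the bar, with a gap of 16.6 to 16.8 mm.
- **Bystanders:** none looked moved in the pictures.

**Disagreements:**
- The shelf's slope from the depth images was noisy, reading +0.001 and then -0.004 rad with the bubble steady. I went by the bubble.
- The knob read about 1.39 rad before I gripped it, above the stated 0.7 to 1.3 start range. Pushing the lid shut at up to 27 N may have turned it slightly, or the reading was off.
- My check after handing in was refused, so nothing was measured during the final second.

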